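# Refit the purge valve knob and hold it pressed

## Robot

A 6-joint arm with a two-finger parallel gripper is mounted at the origin on a cart in front of the work surface, level with it; the furniture and walls round the work are solid. World frame = base frame: x ahead of the robot, y to its left, z up, the work surface at z = 0. Lengths are in mm, angles in rad, forces in N, time in s.
With the tool pointing down it reaches from about 275 to 825 mm from the base axis. Payload 4.9 kg.
Tool frame: the origin (TCP) lies on the centre line of the jaws, within the pads' length; the fingertips stand 14 mm ahead of it and the grasp point (between the pads) lies 5 mm behind it; z points along the fingers, y is the line along which they close (so a half turn about z gives the same grasp; the last joint's range is limited). The gripper opens to 85 mm and grips with 20 to 120 N. Pads are 22 mm wide; open, the fingers measure 114 mm over their backs; the gripper's body (76 mm by 85 mm) begins 54 mm behind the grasp point. The pads swing forward as they close: fully open they stand 13 mm farther back than shut.
Start: joints at [1.041, 0.326, -0.193, 1.052, 0, 1.437], TCP at [212.047, 507.499, 245.281] pointing down, gripper open.
Joint ranges: [-2.65, 2.65], [-0.97, 1.79], [-1.3, 1.35], [-1.93, 2.1], [-1.47, 1.37], [-3.14, 3.14]. Speed limits (rad/s): [2.57, 2.57, 3.14, 3.14, 3.14, 3.14].

## Interface

Orientations are given as a rotation vector (axis times angle).
In Python, from plant import env gives the robot as it stands.
- The arm moves only by the tool move_arm, never from a script. Its argument "targets" is a list of rows, each a list of 2 entries, a list of its own where there are three numbers: the shift along the world's x, y, z in m, then the turn, a rotation vector about the world's x, y, z in degrees. A call has 1 to 5 rows; each row is the pose to reach, as a shift and turn from the pose commanded when the call began; what a row does not reach only later rows make up. A row lasts 1/10 s, in which the tool goes at most 50 mm and 8.59 degrees, less where a joint would pass 70% of its speed; a pose out of reach is approached as far as the arm can. A call with a gripper value outside its range is refused whole. "jaw" is the opening, from -1 (shut) to 1 (fully open), so that 0 is half open, set as the call begins (left out, the last holds). The fingers move at their own pace and stop on an object; the grip force is fixed at half the most. Time passes only in rows, so rows that repeat a pose let the fingers close. It gives the time, the measured TCP pose, the force, the opening and the grip force at its end, in the units of the state.
- env.sense(): the state, without advancing time (a new reading comes with each control period).
- env.read_camera(name): name is "scene" or "top" or "wrist"; returns the picture (480x640x3 uint8, blue, green, red); there is no depth.
- env.camera_info(name): a dict with "intrinsics" (3x3 intrinsics, pixels), "dist" ([k1, k2, p1, p2, k3] as OpenCV has them; the pictures are not rectified), "xyz" and "rotation" of the camera in the world; the wrist camera has in their place "tool_from_camera" (4x4, takes a point from camera to tool coordinates, whose origin is the TCP and whose axes are the flange's). Camera axes: x right, y down, z forward; pixel columns grow to the right and rows downward; lengths in mm; the calibration is good to about 2 mm. A picture is of the moment at which its call begins: read the wrist's pose just before it. camera_info takes no time and is no camera call.
- env.sign_off(): hands the job in; it is judged then, once.
Trained networks look in the newest picture that a camera, given by its name, has taken for a name from the list of things; names that differ only in an ending like _2 or _b are one class to them, and where a whole thing is asked for, a point or a joint stands for the part that bears it (a point fixed in the world has none). Each returns a list of dicts, best first, with "p" (0 to 1); they miss things now and then, are a little off and sometimes report something else, mostly with a low value. They report only what shows in the picture. A call takes as long as a camera call. They do not tell look-alikes from the thing itself.
- env.find_in(query, camera): "rect" ([left, top, width, height] in pixels, round what is visible of it).
- env.outline_of(query, camera): "pixels" (480x640 bool, what is visible of it) and "rect" ([left, top, width, height] in pixels, round what is visible of it).
- env.tip_of(query, camera): "uv" ([column, row] in pixels: a listed point, or the origin of a listed thing).
The state is a dict: "t": time; "joint_pos": joint angles; "qd": joint speeds; "tau": joint torques, N m; "position": TCP position; "tool_rot": TCP orientation; "contact_force": force on the tool from outside, world axes, zero at the start; "wrist_torque": the same for the moment, N m; "opening": finger opening in mm; "finger_force": force on a finger pad.
Only numpy, scipy, OpenCV 4.12 (cv2) and the standard library are available. Lean on these libraries where they do the work, as an engineer would, in place of code of your own. Each camera call takes 0.05 s, during which the arm holds its last target. There are 200 camera calls.

## Task

The pointer knob of the compressed-air purge valve has come off its bare D-shaped spindle on the valve box. Pick the knob up from the bench, turn it so that the flat in its bore matches the flat of the spindle, push it fully home and then press knob and spindle down against the spring as far as they go. Finish while still holding the knob pressed down with the gripper, and leave the tools and parts lying around where they are.

Things in the scene. Friction and masses are not known exactly. Their poses are not given: they have to be found in the camera images.
- knob: loose black pointer knob, upright on the bench, 70 g. Origin: centre of its underside; z up. Round hub 42 mm in diameter, 22 mm tall; on it, up to 44 mm above the underside, a grip bar 14 mm thick (along y), lying along x from 21 mm behind the axis to a pointed nose 34 mm ahead (+x; a thin bright line on top marks the nose side). Grip the bar across its 14 mm, above the hub
- knob_seat (a point): the centre of the roof of the knob's bore, 16 mm above the knob's underside, on its axis; axes as the knob's. The blind bore, open downward, is D-shaped, 16 mm deep, 20.5 mm in diameter; its flat is on the nose side (+x), 5.25 mm from the axis
- spindle_tip (a point): centre of the bare spindle's tip, 75 mm above the bench; z up, +x points to the spindle's flat. Steel D-spindle 18 mm in diameter, flat 4 mm from the axis, tip bevelled 2 to 3 mm, rising 30 mm from the box's top. It fits when the knob's +x points the same way as this +x (within about 8 degrees it slips on without force); fully home, bore roof and tip touch
- spindle (a joint): how far the spindle is pressed down, m: 0 = out, 0.008 = fully in, at a hard stop. A spring pushes it out with 4 N at the start of travel and 12 N at the end. A knob that does not match also pushes the spindle down, without going on
- spindle_turn (a joint): angle of the spindle in the box, rad, counter-clockwise from above; at 0 its flat faces the box's -x (the side away from the pipe stub). Stiff: it stays as left, 0.6 N m to turn it
- valve_box: grey box, a round scale under the spindle, screwed to the bench, 136 (x) x 190 (y) x 45 mm high, a 13 mm foot at each y end, a pipe stub at +x. Origin: centre of its underside. The spindle's axis is at x = -10, y = -45 mm in its frame; a dark round hand wheel 50 mm in diameter, top 75 mm above the bench, sits at x = -10, y = +58 mm, fixed
- square_nut: square nut, 33 x 33 x 14 mm, lies by; leave it
- mallet: wooden mallet, 231 x 101 x 61 mm, lies by; leave it
- pulley_wheel: grooved brass pulley wheel, 67 mm in diameter, 19 mm thick, lies by; leave it
Not all that is in view belongs to the job. Leave any green, turquoise or white look-alike of the knob alone.

How it is judged:
By the outcome, as a careful person would: the job done as asked, in the order asked, and still so for the second after the job is handed in, while the arm keeps its last pose, push and grip.
It also fails if it takes over 35 s, if anything falls off the work surface, if the arm or the gripper's body presses on something with over 40 N, if the wrist force passes 120 N, or if a joint passes its speed limit or range.

## Working session

There is one attempt and no reset: what is moved stays moved. The work goes in short steps, Python scripts to look and compute and a tool call to move; the robot and the scene stay as the last step left them, time stands still between calls to the robot, and variables do not carry over. Pictures are saved under pics/ and viewed, at most 10 in all, crops included, and the job is handed in when it is done.

Besides the shell and the picture viewer there is one more tool, called after "Call:" as name(argument=value, ...) on one line, values as JSON. move_arm: Moves the arm, as the interface text tells. Its arguments: {"type":"object","properties":{"targets":{"type":"array","items":{"type":"array"}},"jaw":{"type":"number"}},"required":["targets"]}

```bash
mkdir -p pics; ls; cat > h.py <<'E'
import numpy as np, cv2
from scipy.spatial.transform import Rotation as R
from plant import env
def cam(name):
    i=env.camera_info(name); K=np.array(i["intrinsics"],float); d=np.array(i["dist"],float)
    if name=="wrist":
        s=env.sense(); T=np.eye(4); T[:3,:3]=R.from_rotvec(s["tool_rot"]).as_matrix(); T[:3,3]=s["position"]
        W=T@np.array(i["tool_from_camera"]); return K,d,W[:3,:3],W[:3,3]
    r=np.array(i["rotation"],float)
    r=r if r.shape==(3,3) else R.from_rotvec(r).as_matrix()
    return K,d,r,np.array(i["xyz"],float)
def px2w(name,uv,z,c=None):
    K,d,r,t=c or cam(name)
    n=cv2.undistortPoints(np.array(uv,float).reshape(-1,1,2),K,d).reshape(-1,2)
    v=np.c_[n,np.ones(len(n))]@r.T
    return t+v*((z-t[2])/v[:,2])[:,None]
def w2px(name,P,c=None):
    K,d,r,t=c or cam(name)
    return cv2.projectPoints((np.array(P,float).reshape(-1,3)-t)@r,np.zeros(3),np.zeros(3),K,d)[0].reshape(-1,2)
E
python3 - <<'E'
from h import *
s=env.sense(); print(s["t"],s["position"],s["tool_rot"],s["opening"])
for n in ["top","scene"]:
    im=env.read_camera(n); cv2.imwrite(f"pics/{n}0.png",im)
    print(n,env.camera_info(n)["xyz"],env.camera_info(n)["rotation"])
    for q in ["knob","valve_box"]:
        print(q,[(np.round(x["p"],2),x["rect"]) for x in env.find_in(q,n)])
    for q in ["knob","spindle_tip","valve_box","knob_seat"]:
        print(q,[(np.round(x["p"],2),np.round(x["uv"],1)) for x in env.tip_of(q,n)])
print(env.sense()["t"])
E
```

```text
pics
0.0 [211.75615688 506.98000848 244.48320768] [-6.17587987e-01 -3.07970163e+00  2.65078693e-03] 85.35321829425362
top [ 340.70605378   74.83655435 1484.37501112] [-2.14054448  2.10404969 -0.19239644]
knob [(np.float64(0.83), [442.2, 221.5, 16.1, 17.2]), (np.float64(0.82), [364.2, 264.1, 19.6, 18.4]), (np.float64(0.73), [407.4, 234.9, 18.5, 18.4]), (np.float64(0.56), [371.6, 213.9, 15.0, 20.1])]
valve_box [(np.float64(0.77), [245.5, 230.4, 90.9, 66.9]), (np.float64(0.46), [408.5, 237.1, 18.1, 13.8])]
knob [(np.float64(0.74), array([381.3, 228.4])), (np.float64(0.69), array([414.8, 244.1])), (np.float64(0.6), array([373. , 272.7])), (np.float64(0.55), array([451. , 232.7]))]
spindle_tip [(np.float64(0.54), array([303.9, 268.7]))]
valve_box [(np.float64(0.71), array([289.4, 270.6]))]
knob_seat [(np.float64(0.74), array([372.5, 272.3])), (np.float64(0.72), array([416.4, 245.5])), (np.float64(0.56), array([379.7, 226.1]))]
scene [ 177.40100519 -545.12095267  665.67016642] [-2.15692884  0.72117498 -0.32242605]
knob [(np.float64(0.92), [371.1, 311.6, 31.0, 34.4]), (np.float64(0.75), [420.8, 336.0, 40.5, 29.8]), (np.float64(0.71), [297.5, 294.3, 30.1, 31.7])]
valve_box [(np.float64(0.58), [213.1, 208.5, 93.2, 80.4])]
knob [(np.float64(0.88), array([371.3, 293.3])), (np.float64(0.84), array([312.9, 313.5])), (np.float64(0.74), array([440.9, 354.7])), (np.float64(0.73), array([387.3, 328.7])), (np.float64(0.49), array([300.7, 355.9]))]
spindle_tip [(np.float64(0.44), array([259.7, 239.9]))]
valve_box [(np.float64(0.66), array([258.5, 251.6]))]
knob_seat [(np.float64(0.93), array([313.9, 309.5])), (np.float64(0.77), array([373.5, 287.2])), (np.float64(0.73), array([386.2, 326.7]))]
0.7
```

```bash
python3 - <<'E'
from h import *
im=cv2.imread("pics/top0.png"); cv2.imwrite("pics/top0c.png",cv2.resize(im[190:330,220:480],None,fx=3,fy=3,interpolation=2))
print(px2w("top",[[381.3,228.4],[414.8,244.1],[373,272.7],[451,232.7]],0).round(0))
print(px2w("top",[[303.9,268.7]],75).round(0),px2w("top",[[289.4,270.6]],0).round(0))
print(px2w("scene",[[371.3,293.3],[312.9,313.5],[440.9,354.7],[387.3,328.7]],0).round(0),px2w("scene",[[259.7,239.9]],75).round(0))
E
```

```text
[[ 647.  -73.    0.]
 [ 607. -161.    0.]
 [ 529.  -51.    0.]
 [ 639. -258.    0.]]
[[527. 126.  75.]] [[531. 166.   0.]]
[[ 650.  -73.    0.]
 [ 529.  -46.    0.]
 [ 646. -255.    0.]
 [ 613. -157.    0.]] [[521. 118.  75.]]
```

View pics/top0c.png

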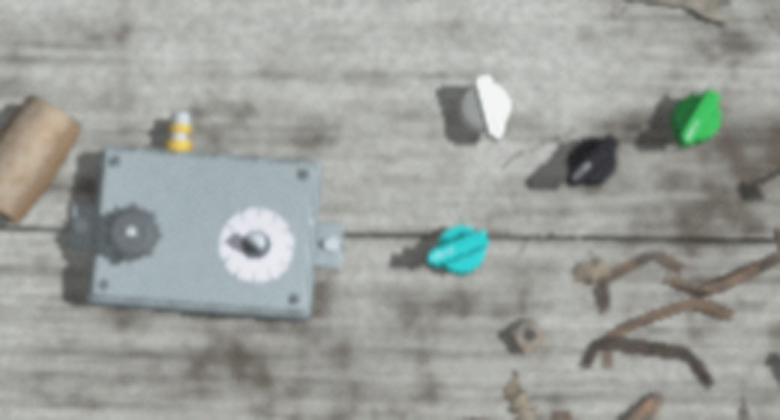

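View pics/scene0.png

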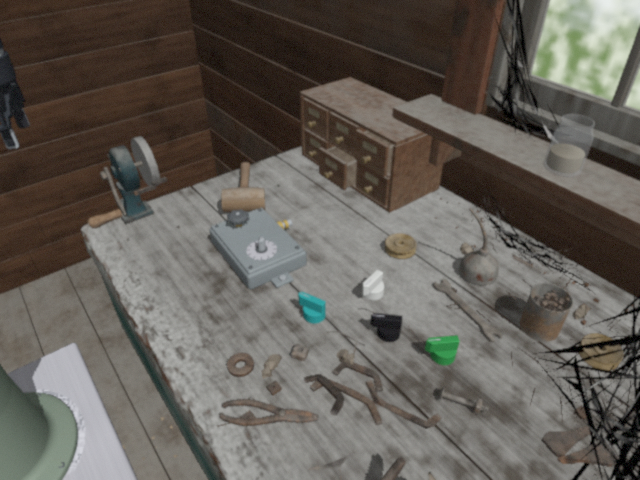

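Four knobs show in the top picture: white (381,228), turquoise (373,273), green (451,233) and black (415,244). The black one fits the description, and I'll confirm it from a wrist close-up. The box has its spindle at (304,269), world about (525,122). I'll look at the spindle on the way.

```bash
python3 - <<'E'
from h import *
print(np.array(env.camera_info("wrist")["tool_from_camera"]).round(2)); print(R.from_rotvec(env.sense()["tool_rot"]).as_matrix().round(3))
print(cam("wrist")[3], px2w("wrist",[[320,240]],60))
E
```

```text
[[  -0.     -0.96   -0.26   66.6 ]
 [   1.     -0.      0.     -1.  ]
 [  -0.     -0.26    0.96 -128.21]
 [   0.      0.      0.      1.  ]]
[[-0.923  0.386 -0.   ]
 [ 0.386  0.923  0.   ]
 [ 0.     0.    -1.   ]]
[150.19250408 532.25372722 373.49801414] [[230.26593579 501.84639365  60.        ]]
```

Call:
move_arm(targets=[[[0.04,-0.048,0],[0,0,0]],[[0.08,-0.097,0],[0,0,0]],[[0.11,-0.145,0],[0,0,0]],[[0.14,-0.19,0],[0,0,0]],[[0.17,-0.235,0],[0,0,0]]])

```text
t: 1.2
position: [360.4, 304.5, 245.5]
tool_rot: [0.617, 3.08, 0.001]
contact_force: [0.8, 0.3, -0.8]
opening: 85.4
finger_force: 0.0
```

Call:
move_arm(targets=[[[0.03,-0.035,0],[0,0,0]],[[0.06,-0.07,0],[0,0,0]],[[0.09,-0.105,0],[0,0,0]],[[0.12,-0.14,0],[0,0,0]],[[0.12,-0.14,0],[0,0,0]]])

```text
t: 1.7
position: [483.2, 162.2, 245.4]
tool_rot: [0.628, 3.075, -0.001]
contact_force: [-0.2, 0.3, 0.3]
opening: 85.3
finger_force: 0.0
```

```bash
python3 - <<'E'
from h import *
import pickle
s=env.sense();c=cam("wrist"); im=env.read_camera("wrist"); cv2.imwrite("pics/w1.png",im); pickle.dump(c,open("c1.pkl","wb"))
print(s["position"])
for q,z in [("spindle_tip",75),("valve_box",0)]:
    print(q,[(np.round(x["p"],2),np.round(x["uv"],1),px2w("wrist",x["uv"],z,c).round(1)) for x in env.tip_of(q,"wrist")])
E
```

```text
[483.22570237 162.18219254 245.3755793 ]
spindle_tip [(np.float64(0.87), array([295.3, 288.7]), array([[527.6, 123.6,  75. ]]))]
valve_box [(np.float64(0.67), array([346.3, 247.5]), array([[534.4, 170.8,   0. ]])), (np.float64(0.47), array([ 66.8, 282.1]), array([[ 455.6, -109.6,    0. ]]))]
```

View pics/w1.png

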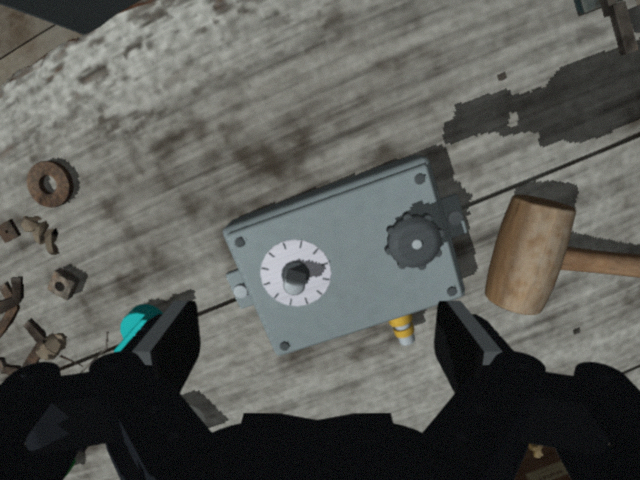

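The picture shows the box in the middle, with the spindle on the scale at about (295,280), the hand wheel at (414,242) and the mallet on the right.

```bash
python3 - <<'E'
from h import *
im=cv2.imread("pics/w1.png")[225:325,235:355]; im=cv2.resize(im,None,fx=6,fy=6,interpolation=cv2.INTER_CUBIC)
cv2.imwrite("pics/w1c.png",np.clip(im*1.6,0,255).astype(np.uint8))
E
```

```text
(no output)
```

View pics/w1c.png

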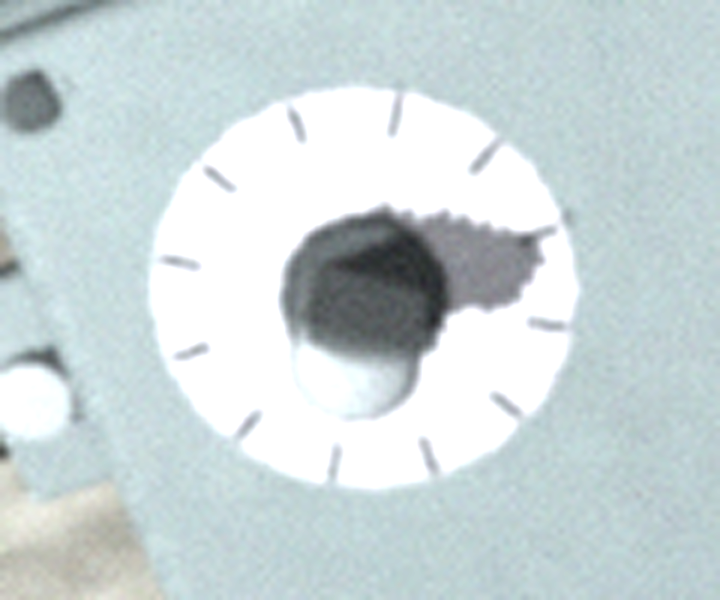

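The spindle tip is the bright blob near (295,288), with the flat facing up in the image. I'll take a closer look from overhead.

Call:
move_arm(targets=[[[0.025,-0.01,-0.03],[0,0,0]],[[0.05,-0.02,-0.07],[0,0,0]],[[0.065,-0.027,-0.1],[0,0,0]],[[0.065,-0.027,-0.1],[0,0,0]],[[0.065,-0.027,-0.1],[0,0,0]]])

```text
t: 2.35
position: [543.2, 140.3, 145.1]
tool_rot: [-0.614, -3.079, 0.001]
contact_force: [0.8, -0.1, -0.1]
opening: 85.6
finger_force: 0.0
```

```bash
python3 - <<'E'
from h import *
import pickle
s=env.sense();c=cam("wrist"); im=env.read_camera("wrist"); cv2.imwrite("pics/w2.png",im); pickle.dump(c,open("c2.pkl","wb"))
print(s["position"],c[3])
for q,z in [("spindle_tip",75),("valve_box",0)]:
    r=[(np.round(x["p"],2),np.round(x["uv"],1),px2w("wrist",x["uv"],z,c).round(1)) for x in env.tip_of(q,"wrist")]
    print(q,r)
    if q=="spindle_tip" and r: u,v=r[0][1].astype(int)
cr=cv2.resize(im[v-50:v+50,u-60:u+60],None,fx=6,fy=6,interpolation=cv2.INTER_CUBIC)
cv2.imwrite("pics/w2c.png",np.clip(cr*1.2,0,255).astype(np.uint8)); print(u,v)
E
```

```text
[543.15881996 140.30692817 145.14408961] [481.57425853 164.93376296 273.49901633]
spindle_tip [(np.float64(0.92), array([276.2, 243.5]), array([[524.8, 124.2,  75. ]])), (np.float64(0.27), array([351.1, 204.8]), array([[520.9, 167.3,  75. ]]))]
valve_box [(np.float64(0.6), array([350.5, 206.9]), array([[537. , 167.2,   0. ]]))]
276 243
```

View pics/w2c.png

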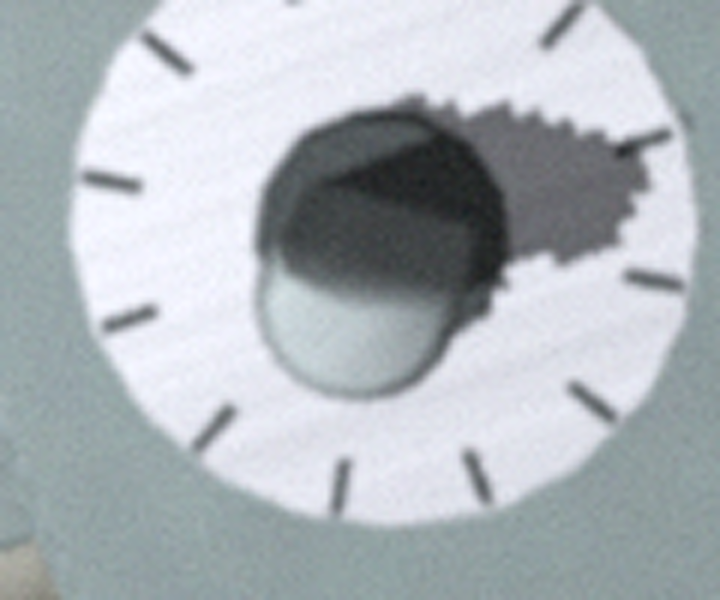

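```bash
python3 - <<'E'
from h import *
import pickle
c=pickle.load(open("c2.pkl","rb")); f=lambda p:[[216+x/6,193+y/6] for x,y in p]
for p,z in [([(280,262),(455,297)],74),([(330,185),(470,225)],45),([(257,300),(360,400),(450,335)],75)]:
    w=px2w("wrist",f(p),z,c); d=w[1]-w[0]; print(w.round(1),np.degrees(np.arctan2(d[1],d[0]))+90)
im=cv2.resize(cv2.imread("pics/w2.png")[193:293,216:336],None,fx=6,fy=6,interpolation=2)
# scale and box checks
from itertools import product
for th in (145,155,165):
    a=np.radians(th); n=np.array([np.cos(a),np.sin(a)]);t=np.array([-n[1],n[0]])
    for cx in [(524.8,124.2)]:
        for r,fl,z in [(9,4,45),(9,4,72),(6.5,2,75)]:
            k=np.radians(np.arange(0,360,4)); P=[]
            for q in k:
                v=r*np.array([np.cos(q),np.sin(q)])
                m=v@n
                if m>fl: v=fl*n+np.clip(v@t,-1,1)*0+ (v@t)*t
                P.append([*(np.array(cx)+v),z])
            px=(w2px("wrist",P,c)-[216,193])*6
            if th==155: cv2.polylines(im,[px.astype(int)],True,(0,0,255) if z==45 else (0,255,0) if z==72 else (255,0,0),1)
cv2.imwrite("pics/ov.png",im)
E
```

```text
[[519.  119.1  74. ]
 [527.7 131.7  74. ]] 145.60037937264318
[[519.3 120.2  45. ]
 [528.2 131.2  45. ]] 140.8816306868135
[[521.1 116.1  75. ]
 [532.8 120.5  75. ]
 [530.4 130.1  75. ]] 111.08559814146155
```

View pics/ov.png

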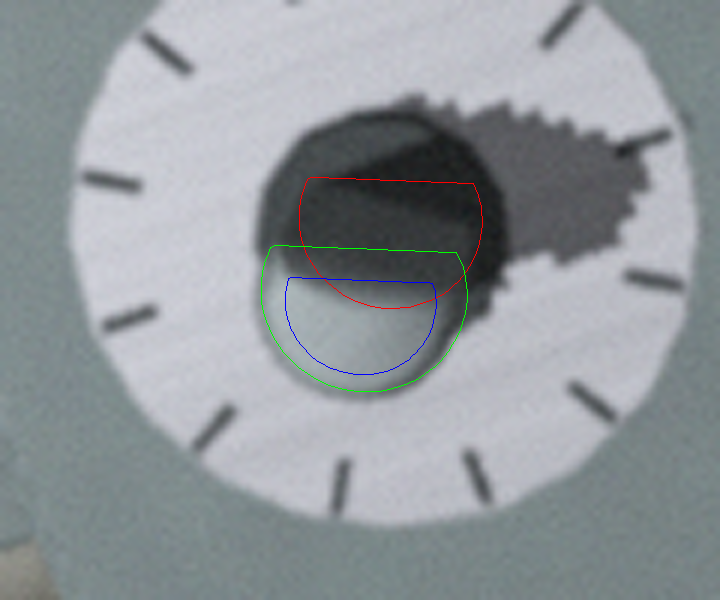

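The spindle model overlays well on the picture, giving an axis at about (525.3,124.0) and a flat heading of about 144°. Next I go to the black knob.

Call:
move_arm(targets=[[[0.012,-0.04,0],[0,0,0]],[[0.024,-0.08,0],[0,0,0]],[[0.036,-0.12,0],[0,0,0]],[[0.048,-0.16,0],[0,0,0]],[[0.06,-0.2,0],[0,0,0]]])

```text
t: 3.0
position: [605.5, -61.9, 147.5]
tool_rot: [0.615, 3.078, 0.0]
contact_force: [0.4, 0.4, -0.2]
opening: 85.3
finger_force: 0.0
```

Call:
move_arm(targets=[[[0.012,-0.04,0],[0,0,0]],[[0.02,-0.07,0],[0,0,0]],[[0.022,-0.085,0],[0,0,0]],[[0.022,-0.085,0],[0,0,0]],[[0.022,-0.085,0],[0,0,0]]])

```text
t: 3.5
position: [626.3, -144.6, 145.9]
tool_rot: [0.616, 3.08, 0.001]
contact_force: [0.2, -0.1, 0.5]
opening: 85.5
finger_force: 0.0
```

```bash
python3 - <<'E'
from h import *
import pickle
s=env.sense();c=cam("wrist"); im=env.read_camera("wrist"); cv2.imwrite("pics/w3.png",im); pickle.dump(c,open("c3.pkl","wb"))
print(s["t"],s["position"],s["tool_rot"],s["joint_pos"])
for q,z in [("knob",0),("knob_seat",16)]:
    print(q,[(np.round(x["p"],2),np.round(x["uv"],1),px2w("wrist",x["uv"],z,c).round(1)) for x in env.tip_of(q,"wrist")])
E
```

```text
3.5 [ 626.27684337 -144.62170564  145.89752334] [6.16367016e-01 3.08049062e+00 1.22552618e-03] [-3.42056033e-01  5.70463088e-01 -6.98527723e-02  9.30550016e-01
  7.78304739e-04  5.29029192e-02]
knob [(np.float64(0.97), array([425.5, 227.1]), array([[654.7, -73.6,   0. ]])), (np.float64(0.92), array([396.5,  36.6]), array([[528.8, -49.2,   0. ]])), (np.float64(0.73), array([279.7, 216.7]), array([[ 608. , -165.9,    0. ]])), (np.float64(0.71), array([190.6, 309.1]), array([[ 646.7, -257.2,    0. ]]))]
knob_seat [(np.float64(0.98), array([432.3, 230.3]), array([[653.3, -72.8,  16. ]])), (np.float64(0.97), array([398.4,  29.9]), array([[527.6, -50.9,  16. ]])), (np.float64(0.9), array([280.9, 218. ]), array([[ 606.5, -162.8,   16. ]]))]
```

View pics/w3.png

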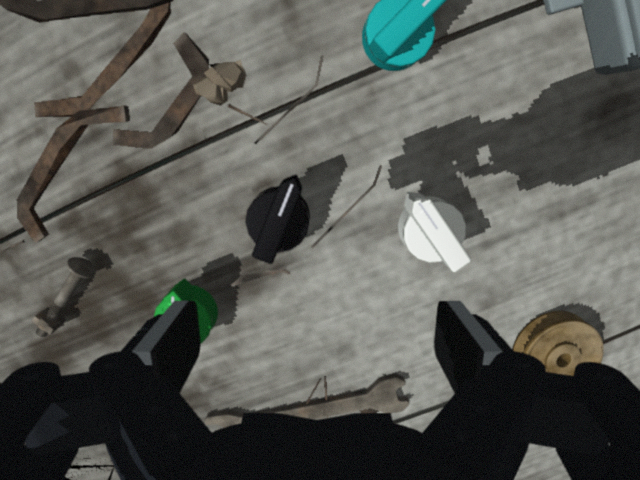

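The black knob is at (278,220) with its nose and bright line toward (293,180). White (433,235), turquoise (398,35) and green (190,305) are the look-alikes to leave. I'll fit the model and confirm it in a crop.

```bash
python3 - <<'E'
from h import *
import pickle
from scipy.optimize import minimize
c=pickle.load(open("c3.pkl","rb")); im=cv2.imread("pics/w3.png")
print(px2w("wrist",[[280.5,213],[293,181]],44,c).round(1))
os=[o for o in env.outline_of("knob","wrist") if abs(o["rect"][0]+o["rect"][2]/2-278)<25]
m=os[0]["pixels"].astype(np.uint8); print(os[0]["rect"])
k=np.radians(np.arange(0,360,6)); C=np.c_[21*np.cos(k),21*np.sin(k)]
bar=np.array([[-21,-7],[-21,7],[24,7],[34,1],[34,-1],[24,-7]])
def parts(p):
    r=R.from_euler("z",p[2]).as_matrix()[:2,:2]; o=[]
    for S,zs in [(C,(0,22)),(bar,(22,44))]:
        P=np.vstack([np.c_[S@r.T+p[:2],np.full(len(S),z)] for z in zs]); px=w2px("wrist",P,c); o.append(cv2.convexHull(px.astype(np.float32)))
    return o
def cost(p):
    a=np.zeros(m.shape,np.uint8)
    for h in parts(p): cv2.fillPoly(a,[np.round(h*16).astype(int)],1,shift=4)
    return (a!=m).sum()
best=min((minimize(cost,[607,-163,np.radians(t)],method="Nelder-Mead",options=dict(initial_simplex=[[607,-163,np.radians(t)],[611,-163,np.radians(t)],[607,-159,np.radians(t)],[607,-163,np.radians(t+10)]])) for t in (160,175,190)),key=lambda r:r.fun)
print(best.x,np.degrees(best.x[2]),best.fun,m.sum())
u,v=278,218; cr=cv2.resize(im[v-50:v+50,u-60:u+60],None,fx=6,fy=6,interpolation=2)
cr=np.clip(cr*1.8,0,255).astype(np.uint8)
for h in parts(best.x): cv2.polylines(cr,[((h-[u-60,v-50]+.5)*6).astype(int)],True,(0,0,255),1)
cv2.imwrite("pics/w3c.png",cr)
E
```

```text
[[ 599.1 -157.2   44. ]
 [ 584.8 -142.9   44. ]]
[244.7, 176.2, 59.8, 88.7]
[ 606.76158018 -165.70286977    2.36178016] 135.3200355788937 236.0 3876
```

View pics/w3c.png

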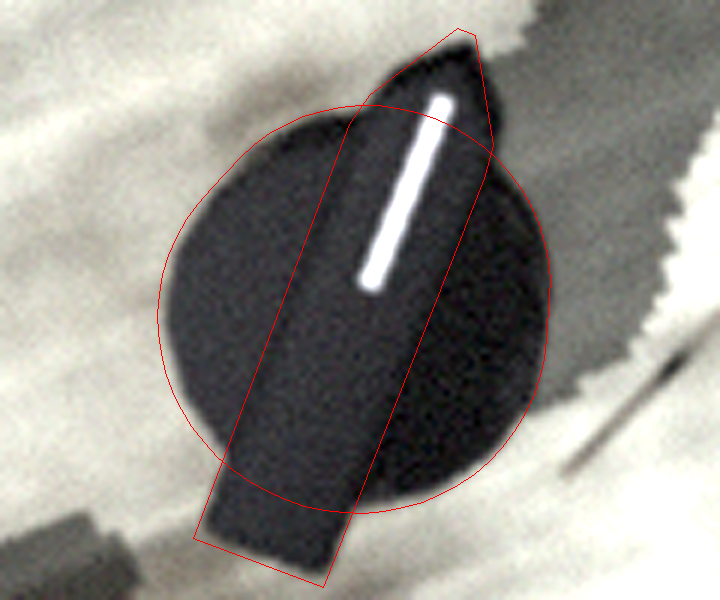

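The crop confirms the black pointer knob, at (607,−165.5) with its nose at 135°. I'll turn the tool −22.3° and descend.

Call:
move_arm(targets=[[[-0.007,-0.007,-0.01],[0,0,-7.5]],[[-0.014,-0.014,-0.025],[0,0,-15]],[[-0.0193,-0.0209,-0.045],[0,0,-22.3]],[[-0.0193,-0.0209,-0.055],[0,0,-22.3]],[[-0.0193,-0.0209,-0.055],[0,0,-22.3]]])

```text
t: 4.2
position: [606.2, -165.6, 88.8]
tool_rot: [-1.196, -2.902, -0.0]
contact_force: [-0.2, -0.3, -0.1]
opening: 85.1
finger_force: 0.0
```

```bash
python3 - <<'E'
from h import *
s=env.sense(); r=R.from_rotvec(s["tool_rot"]).as_matrix(); print(s["t"],s["position"],np.degrees(np.arctan2(r[1,0],r[0,0])),r[:,2],s["contact_force"])
E
```

```text
4.2 [ 606.18828128 -165.61209052   88.75986691] 135.21022056418104 [-0.00289682  0.00153498 -0.99999463] [-0.1891331  -0.32457402 -0.13015999]
```

Call:
move_arm(targets=[[[0.0004,0,-0.025],[0,0,0]],[[0.0004,0,-0.045],[0,0,0]],[[0.0004,0,-0.052],[0,0,0]],[[0.0004,0,-0.052],[0,0,0]]])

```text
t: 4.6
position: [607.5, -166.1, 37.9]
tool_rot: [-1.199, -2.903, -0.0]
contact_force: [0.1, 0.1, 0.5]
opening: 85.2
finger_force: 0.0
```

Call:
move_arm(targets=[[[0,0,0],[0,0,0]],[[0,0,0],[0,0,0]],[[0,0,0],[0,0,0]],[[0,0,0],[0,0,0]],[[0,0,0],[0,0,0]]], jaw=-1)

```text
t: 5.1
position: [607.9, -167.0, 38.7]
tool_rot: [1.201, 2.902, 0.0]
contact_force: [2.1, -0.1, 12.2]
opening: 12.9
finger_force: 55.3
```

Call:
move_arm(targets=[[[0,0,0],[0,0,0]],[[0,0,0],[0,0,0]],[[0,0,0],[0,0,0]],[[0,0,0],[0,0,0]],[[0,0,0],[0,0,0]]])

```text
t: 5.6
position: [608.1, -167.0, 38.8]
tool_rot: [1.201, 2.902, -0.0]
contact_force: [-0.4, 0.1, 5.1]
opening: 12.5
finger_force: 59.6
```

Gripped. Lifting.

Call:
move_arm(targets=[[[0,0,0.01],[0,0,0]],[[0,0,0.04],[0,0,0]],[[0,0,0.075],[0,0,0]],[[-0.005,0.015,0.1],[0,0,2]],[[-0.014,0.05,0.11],[0,0,4]]])

```text
t: 6.1
position: [595.6, -119.1, 151.4]
tool_rot: [1.101, 2.937, -0.001]
contact_force: [1.7, 0.5, -0.6]
opening: 12.5
finger_force: 58.9
```

Call:
move_arm(targets=[[[-0.012,0.045,0],[0,0,2]],[[-0.024,0.09,0],[0,0,4]],[[-0.036,0.13,0],[0,0,5]],[[-0.045,0.16,0],[0,0,5]],[[-0.045,0.16,0],[0,0,5]]])

```text
t: 6.6
position: [546.4, 46.7, 148.2]
tool_rot: [-0.962, -2.988, -0.001]
contact_force: [0.6, -0.1, -0.7]
opening: 13.0
finger_force: 58.8
```

```bash
python3 - <<'E'
from h import *
import pickle
s=env.sense();c=cam("wrist"); im=env.read_camera("wrist"); pickle.dump(c,open("c4.pkl","wb"))
r=R.from_rotvec(s["tool_rot"]).as_matrix(); print(s["t"],s["position"],np.degrees(np.arctan2(r[1,0],r[0,0])),s["opening"],s["finger_force"],s["contact_force"])
z=s["position"][2]-38.4
for q,h in [("knob",0),("knob_seat",16)]:
  for x in env.tip_of(q,"wrist"):
    w=px2w("wrist",x["uv"],z+h,c)[0]; print(q,x["p"],x["uv"],r.T@(w-s["position"]))
# overlay nominal knob
p=s["position"]
for col,(dx,dz) in {(0,0,255):(0,0)}.items():
    k=np.radians(np.arange(0,360,6)); C=np.c_[21*np.cos(k),21*np.sin(k)]
    bar=np.array([[-21,-7],[-21,7],[24,7],[34,1],[34,-1],[24,-7]])
    for S,zz in [(C,0),(C,22),(bar,22),(bar,44)]:
        P=p+np.c_[S,np.full(len(S),38.4-zz)]@r.T
        cv2.polylines(im,[w2px("wrist",P,c).round().astype(int)],True,col,1)
cv2.imwrite("pics/w4.png",np.clip(im[240:480,160:480].astype(float)*1.8,0,255).astype(np.uint8).repeat(2,0).repeat(2,1))
E
```

```text
6.6 [546.40002083  46.72011105 148.22676161] 144.31582085364997 13.013116768141925 58.849793672561646 [ 0.63460584 -0.07996896 -0.66444137]
knob 0.81 [195.9, 283.0] [  0.97082977 -55.2052195   38.42569396]
knob 0.7 [317.9, 283.6] [ 0.77674588 -0.38243436 38.4024441 ]
knob 0.48 [272.2, 412.2] [-68.1635845  -23.24904455  38.22224747]
knob_seat 0.87 [192.4, 291.0] [  3.73878627 -51.76156859  22.43182046]
```

View pics/w4.png

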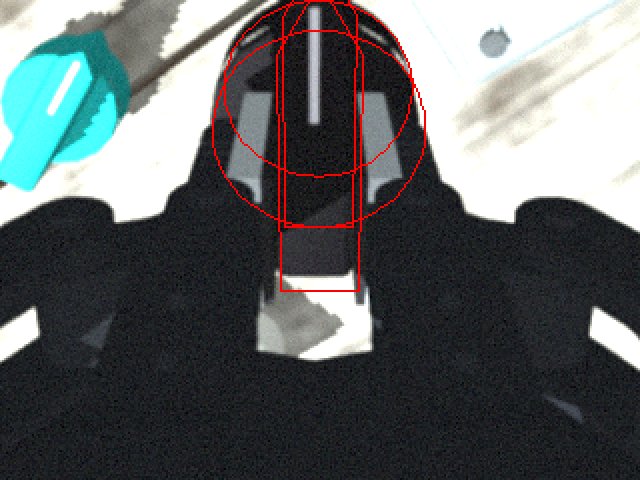

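```bash
python3 - <<'E'
from h import *
import pickle
c=pickle.load(open("c4.pkl","rb")); s=env.sense(); r=R.from_rotvec(s["tool_rot"]).as_matrix(); p=s["position"]
w=px2w("wrist",[[317,244],[317,301.5],[319,377.5]],p[2]+5.6,c); print(((w-p)@r).round(2))
c3=pickle.load(open("c3.pkl","rb"))
w=px2w("wrist",[[218+440/6,168+100/6],[218+371/6,168+287/6],[218+265/6,168+555/6]],44,c3); a=np.radians(135.3); d=np.array([np.cos(a),np.sin(a)])
print((w[:,:2]-[606.8,-165.7])@d, (w[:,:2]-[606.8,-165.7])@[-d[1],d[0]])
E
```

```text
[[ 35.83   0.72  -5.61]
 [ 15.99   0.79  -5.61]
 [-13.33   1.6   -5.6 ]]
[ 29.34534543   9.72186224 -20.12771921] [-0.58162454 -0.90576707 -0.66858262]
```

```bash
cat > fit.py <<'E'
from h import *
from scipy.optimize import minimize
s=env.sense();c=cam("wrist"); im=env.read_camera("wrist"); cv2.imwrite("pics/w5.png",im)
r=R.from_rotvec(s["tool_rot"]).as_matrix(); p=s["position"]; print(s["t"],p)
g=cv2.cvtColor(im,cv2.COLOR_BGR2GRAY); sl=(slice(190,284),slice(235,405))
m=(g<45).astype(np.uint8); l=(g>75)&(np.abs(np.arange(640)-317)<6)  ; m[l]=1
m=m[sl]
for row in range(0,94,6): print("".join("#" if v else "." for v in m[row,::3]), int(g[190+row,235:405:20].max()))
k=np.radians(np.arange(0,360,5)); C=np.c_[21*np.cos(k),21*np.sin(k)]
bar=np.array([[-21,-7],[-21,7],[24,7],[34,1],[34,-1],[24,-7]])
def hulls(q):
    R2=R.from_euler("z",q[2]).as_matrix(); o=[]
    for S,zs in [(C,(0,22)),(bar,(22,44))]:
        P=np.vstack([np.c_[S,np.full(len(S),z)] for z in zs]); P=P@R2.T; P[:,:2]+=q[:2]
        P[:,2]=38.4+q[3]-P[:,2]; P[:,1]*=1
        o.append(cv2.convexHull(w2px("wrist",p+P@r.T,c).astype(np.float32)))
    return o
def cost(q):
    a=np.zeros(g.shape,np.uint8)
    for h in hulls(q): cv2.fillPoly(a,[np.round(h*16).astype(int)],1,shift=4)
    return float((a[sl]!=m).sum())
for q0 in ([0,0,0,0],[5,0,0,0]):
    S=[q0]+[list(np.array(q0)+d) for d in np.diag([3,2,.1,3.])]
    b=minimize(cost,q0,method="Nelder-Mead",options=dict(initial_simplex=S)); print(b.x.round(2),b.fun,cost(q0),m.sum())
cr=np.clip(im*1.8,0,255).astype(np.uint8)
for h in hulls(b.x): cv2.polylines(cr,[h.round().astype(int)],True,(0,0,255),1)
cv2.imwrite("pics/w5o.png",cr[170:400,180:460].repeat(2,0).repeat(2,1))
E
python3 fit.py
```

```text
6.75 [548.8274029   42.89097634 148.42294761]
..........................####........................... 169
..........................####........................... 210
..........................####........................... 207
..........................####........................... 170
..........................#.##........................... 178
..........................####........................... 176
.......................########.......................... 174
.......................##########........................ 165
......................###########........................ 171
....................########.#######..................... 165
.................######################.................. 159
........#......##..##################.##................. 163
.....##.......############################............... 167
...#..........##############.############.#.............. 167
##...........###############.##############.............. 172
............################.###############............. 169
[ 0.2  -0.69  0.01  2.86] 784.0 960.0 4102
[-0.04 -0.97 -0.01  3.86] 773.0 1443.0 4102
```

```bash
sed -i 's/  ; m\[l\]=1/; l[:240]=0; m[l]=1/; s/^for row.*$//' fit.py; cat >> fit.py <<'E'
for z in (-2,0,2,4):
    b=minimize(lambda q:cost([q[0],q[1],0,z]),[1,0],method="Nelder-Mead",options=dict(initial_simplex=[[1,0],[4,0],[1,2]])); print(z,b.x.round(2),b.fun)
rows=np.where(g[226:330,317]>70)[0]+226; print("line",rows.min(),rows.max())
w=px2w("wrist",[[317,rows.min()],[317,rows.max()]],p[2]+5.6,c); print(((w-p)@r).round(2))
E
python3 fit.py
```

```text
6.8 [549.02867387  42.42679645 148.38815991]
[-0.59 -0.84 -0.01  6.49] 446.0 661.0 3798
[-0.12 -0.8  -0.02  4.32] 468.0 1319.0 3798
-2 [ 1.25 -0.82] 513.0
0 [ 0.58 -0.81] 505.0
2 [ 0.23 -0.82] 498.0
4 [-0.06 -0.8 ] 484.0
line 244 301
[[31.61 -0.8  -5.61]
 [11.91 -0.83 -5.6 ]]
```

View pics/w5o.png

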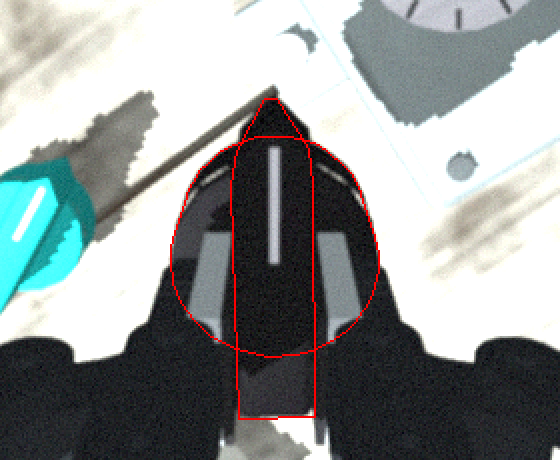

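In the hand, the knob sits at tool x about +1.2 mm, y about 0, with its yaw aligned. The arm is now still, so I'll check the spindle from here.

```bash
python3 - <<'E'
from h import *
s=env.sense();c=cam("wrist"); im=env.read_camera("wrist"); cv2.imwrite("pics/w6.png",im)
r=R.from_rotvec(s["tool_rot"]).as_matrix(); print(s["t"],s["position"],s["qd"].round(3) if hasattr(s["qd"],"round") else s["qd"],np.degrees(np.arctan2(r[1,0],r[0,0])))
for x in env.tip_of("spindle_tip","wrist"): print(x["p"],x["uv"],px2w("wrist",x["uv"],75,c))
# scale disc (white) at z~45
g=cv2.cvtColor(im,cv2.COLOR_BGR2GRAY)
for cc,z in [("top",75),("scene",75)]:
    env.read_camera(cc)
    for x in env.tip_of("spindle_tip",cc): print(cc,x["p"],px2w(cc,x["uv"],z))
    for x in env.tip_of("knob",cc): print(cc,"knob",round(x["p"],2),px2w(cc,x["uv"],s["position"][2]-38.4))
E
```

```text
6.85 [549.09776813  42.140475   148.32158006] [-0.007  0.004  0.     0.     0.004  0.002] 143.94334289808094
0.68 [420.9, 132.9] [[525.48706413 121.85873468  75.        ]]
top 0.58 [[531.2201546  124.59078883  75.        ]]
top knob 0.73 [[ 621.91083    -229.71119724  109.92158006]]
top knob 0.71 [[641.80284688 -57.48605605 109.92158006]]
top knob 0.66 [[517.35686112 -42.23014358 109.92158006]]
scene 0.52 [[527.84552867 127.65639972  75.        ]]
scene knob 0.97 [[555.15617552  47.37109227 109.92158006]]
scene knob 0.9 [[ 468.32679681 -132.03864136  109.92158006]]
scene knob 0.89 [[ 567.93650365 -300.12691897  109.92158006]]
scene knob 0.66 [[ 574.41745859 -153.99169371  109.92158006]]
```

Call:
move_arm(targets=[[[-0.007,0.027,0],[0,0,0]],[[-0.014,0.054,0],[0,0,0]],[[-0.02,0.073,-0.01],[0,0,0]],[[-0.0225,0.0814,-0.02],[0,0,0]],[[-0.0225,0.0814,-0.03],[0,0,0]]])

```text
t: 7.75
position: [525.8, 125.3, 117.6]
tool_rot: [-0.968, -2.989, 0.0]
contact_force: [1.2, -0.4, -1.1]
opening: 12.7
finger_force: 58.9
```

Call:
move_arm(targets=[[[0,0,0],[0,0,0]],[[0,0,0],[0,0,0]],[[0,0,0],[0,0,0]]])

```text
t: 8.05
position: [526.8, 123.7, 118.5]
tool_rot: [0.972, 2.987, 0.0]
contact_force: [0.4, -0.4, -0.6]
opening: 12.9
finger_force: 58.9
```

Settled on target at (526.8,123.7). Descending slowly past the tip.

Call:
move_arm(targets=[[[0,0,-0.002],[0,0,0]],[[0,0,-0.004],[0,0,0]],[[0,0,-0.006],[0,0,0]],[[0,0,-0.007],[0,0,0]],[[0,0,-0.007],[0,0,0]]])

```text
t: 8.55
position: [526.1, 124.5, 111.1]
tool_rot: [-0.97, -2.988, 0.0]
contact_force: [-0.2, -0.4, -0.4]
opening: 12.6
finger_force: 58.9
```

Call:
move_arm(targets=[[[0,0,-0.001],[0,0,0]],[[0,0,-0.002],[0,0,0]],[[0,0,-0.003],[0,0,0]],[[0,0,-0.003],[0,0,0]]])

```text
t: 8.95
position: [526.4, 124.3, 108.2]
tool_rot: [0.97, 2.987, -0.001]
contact_force: [2.7, -2.1, -0.5]
opening: 12.5
finger_force: 59.0
```

The knob is 5 mm past the tip with no axial force, so the D matches. A slight side push of 3.4 N along (+,−) means the tool should move about 1 mm that way while going down.

Call:
move_arm(targets=[[[0.0008,-0.0006,-0.001],[0,0,0]],[[0.0008,-0.0006,-0.003],[0,0,0]],[[0.0008,-0.0006,-0.005],[0,0,0]],[[0.0008,-0.0006,-0.006],[0,0,0]],[[0.0008,-0.0006,-0.006],[0,0,0]]])

```text
t: 9.45
position: [526.7, 124.1, 102.0]
tool_rot: [-0.97, -2.987, 0.0]
contact_force: [-0.6, -0.6, -0.4]
opening: 12.9
finger_force: 58.9
```

Call:
move_arm(targets=[[[0,0,-0.001],[0,0,0]],[[0,0,-0.002],[0,0,0]],[[0,0,-0.003],[0,0,0]],[[0,0,-0.003],[0,0,0]]])

```text
t: 9.85
position: [526.9, 124.0, 99.1]
tool_rot: [-0.97, -2.988, 0.0]
contact_force: [-0.1, -0.7, -0.8]
opening: 12.7
finger_force: 58.9
```

No forces. Next comes seating, expected near z≈97.4 with a 4 N onset.

Call:
move_arm(targets=[[[0,0,-0.001],[0,0,0]],[[0,0,-0.002],[0,0,0]],[[0,0,-0.003],[0,0,0]],[[0,0,-0.003],[0,0,0]],[[0,0,-0.003],[0,0,0]]])

```text
t: 10.35
position: [527.1, 123.9, 96.6]
tool_rot: [0.97, 2.988, 0.0]
contact_force: [-0.7, -0.7, 4.3]
opening: 12.5
finger_force: 59.3
```

Call:
move_arm(targets=[[[0,0,-0.001],[0,0,0]],[[0,0,-0.002],[0,0,0]],[[0,0,-0.003],[0,0,0]],[[0,0,-0.004],[0,0,0]],[[0,0,-0.004],[0,0,0]]])

```text
t: 10.85
position: [527.2, 124.0, 92.7]
tool_rot: [0.97, 2.988, 0.0]
contact_force: [-1.7, -0.6, 7.4]
opening: 12.3
finger_force: 59.9
```

Call:
move_arm(targets=[[[0,0,-0.001],[0,0,0]],[[0,0,-0.002],[0,0,0]],[[0,0,-0.003],[0,0,0]],[[0,0,-0.004],[0,0,0]],[[0,0,-0.004],[0,0,0]]])

```text
t: 11.35
position: [527.3, 124.0, 89.5]
tool_rot: [0.97, 2.987, 0.0]
contact_force: [-4.6, -0.5, 13.9]
opening: 12.6
finger_force: 61.0
```

Call:
move_arm(targets=[[[0,0,-0.0005],[0,0,0]],[[0,0,-0.001],[0,0,0]],[[0,0,-0.001],[0,0,0]],[[0,0,-0.001],[0,0,0]]])

```text
t: 11.75
position: [527.4, 124.0, 89.4]
tool_rot: [0.97, 2.987, 0.001]
contact_force: [-5.7, -1.3, 20.8]
opening: 12.9
finger_force: 61.9
```

The hard stop is reached: about 8 mm of travel, and the force has risen to 21 N with no further motion. I'll hold briefly to confirm, then hand in.

Call:
move_arm(targets=[[[0,0,0],[0,0,0]],[[0,0,0],[0,0,0]],[[0,0,0],[0,0,0]],[[0,0,0],[0,0,0]],[[0,0,0],[0,0,0]]])

```text
t: 12.25
position: [527.4, 124.0, 89.4]
tool_rot: [0.97, 2.986, 0.001]
contact_force: [-5.5, -0.8, 20.5]
opening: 12.2
finger_force: 61.9
```

```bash
python3 -c "
from plant import env
print(env.sign_off())"
```

```text
the job is handed in; nothing more can be done
None
```

The black knob is on the spindle with the flats matched, pushed fully home and pressed about 8 mm down to the hard stop; the gripper was still holding it there at about 20 N when I handed the job in at about 12.3 s.

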